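# Change the work in the carving stand's chuck

### The job

Change the work in the tilted chuck on the carving stand: swing the ball lever to open the jaws, put the spent stub into the scrap carton, then take the tall blank from the rack and stand it in the jaws, foot down on the chuck face. Swing the lever back until all four jaws grip the blank firmly, so that it stands square and centred in the chuck when you let go; leave the other things on the bench where they are.

Things in the scene. Friction and masses are not known exactly. Their poses are not given: they have to be found in the camera images.
- chuck_seat (a point): Grey four-jaw scroll chuck, 100 mm across, 86 mm tall, on a fixed carving stand, leaning 30 degrees from vertical towards the robot. This point: middle of the flat chuck face on which work stands. Own z points out along the chuck axis, y is level to the left, x climbs away from the robot. Jaws rise 36 mm above the face, to 30 mm from the axis (low step 43 mm).
- chuck_scroll_ring (a joint): Turn of the chuck's lever ring, rad, -1.05 to 1.05. It grows anticlockwise seen looking onto the jaws, which opens all four jaws together. Each jaw's flat inner face is 11.0 mm + 2.87 mm x value from the axis: opening 28 mm across flats at 1.05 (open stop); it meets a 20 mm square near -0.35, an 18 mm square near -0.70.
- ring_centre (a point): Point on the chuck axis in the plane of the lever, 24.5 mm below chuck_seat, same axes. The ring stays where it is left; turning it takes 2 to 3 N at the ball. Pressing the ball on with 6 to 12 N once the jaws meet the work gives a firm grip that stays.
- lever_ball (a point): Centre of the black ball knob, 26 mm across, on the end of the ring's lever, a 10 mm steel bar straight out of the ring. It runs on a 125 mm circle about ring_centre, square to the chuck axis. At ring value 0 it is to the chuck's right as the robot sees it, at -85 degrees from ring_centre's x towards its y; the angle grows with the ring value.
- chuck_jaw1: One of four steel jaws, on the chuck's right (chuck_seat -y) side. Inner flat 17 mm wide, square to chuck_seat's y. The body origin lies on the chuck axis and tells nothing of the opening.
- chuck_jaw2: The jaw on the far, upper side (chuck_seat +x), otherwise the same.
- chuck_jaw3: The jaw on the left side (chuck_seat +y), otherwise the same.
- chuck_jaw4: The jaw on the near, lower side (chuck_seat -x), otherwise the same.
- stub_mid (a point): Middle of the spent stub, pale wood, 84 mm long, 30 g, that at first stands loosely in the jaws on the chuck face: square foot 18 mm wide, 44 mm long; then a turned round part 17 mm across, from 44 to 72 mm above the foot, that shows above the jaws; then a thin nib. This point is 42 mm above its foot; own z points to the nib.
- blank_foot (a point): Middle of the lower end of the tall blank: a dark wood stick, 20 x 20 x 130 mm, 45 g, standing on end in one of the rack's three pockets. It stands on the pocket floor 10 mm above the bench; the other blanks in the rack are only 75 mm tall. Own y points up along the blank; own x and z are square to its faces.
- rack: Fixed pale wooden rack, 56 x 132 x 48 mm, origin under its centre, own y along its length. Three pockets 28 mm square and 38 mm deep in a row along y at -38, 0 and 38 mm.
- short_blank_1: Short pale blank, 26 x 20 x 75 mm, standing in the rack; stays there. Origin half-way up, on one face.
- short_blank_2: Another like it.
- carton: Fixed open scrap carton, 200 (own x) x 112 (own y) x 52 mm high, 3 mm walls and floor, origin under its centre. Two old stubs lie in the half towards own +x (from 35 mm on, up to 21 mm high); the rest is empty.
- tape_measure: Tape measure lying on the bench, 66 x 83 x 36 mm; a bystander. Origin under its centre.
- pencil: Yellow pencil, 186 mm, lying on the bench; a bystander. Origin under its centre.
- blank: The tall blank as a whole. Origin half-way along it, on one face (10 mm off its centre line).
- stub: The stub as a whole. Origin at the middle of its foot.
There are look-alikes about, which are no part of the job. What is shaped like the blank but purple is not meant.

How it is judged:
By the outcome, as a careful person would: the job done as asked, in the order asked, and still so for the second after the job is handed in, with the robot touching nothing.
It also fails if it takes over 72 s, if anything falls off the work surface, if the arm or the gripper's body presses on something with over 40 N, if the wrist force passes 120 N, or if a joint passes its speed limit or range.

### The arm

A 6-joint arm with a two-finger parallel gripper is mounted at the origin on a cart in front of the work surface, level with it; the furniture and walls round the work are solid. World frame = base frame: x ahead of the robot, y to its left, z up, the work surface at z = 0. Lengths are in m, angles in rad, forces in N, time in s.
With the tool pointing down it reaches from about 0.25 to 0.725 m from the base axis. Payload 9.7 kg.
Tool frame: the origin (TCP) lies at the very end of the fingers, on their centre line; the grasp point (between the pads) lies 19 mm behind it (arm.grip_point_offset is the distance from the TCP to the grasp point, in m); z points along the fingers, y is the line along which they close (so a half turn about z gives the same grasp; the last joint's range is limited). The gripper opens to 85 mm and grips with 20 to 120 N. Pads are 22 mm wide; open, the fingers measure 114 mm over their backs; the gripper's body (76 mm by 85 mm) begins 54 mm behind the grasp point. The pads swing forward as they close: fully open they stand 13 mm farther back than shut.
Start: joints at [-1.153, 0.087, 0.176, 1.66, 0, 1.571], TCP at [0.223, -0.503, 0.231] pointing down, gripper open.
Joint ranges: [-3.13, 3.13], [-0.85, 1.81], [-1.15, 1.24], [-2.2, 2.28], [-1.44, 1.52], [-3.14, 3.14]. Speed limits (rad/s): [2.22, 2.22, 2.57, 3.14, 3.14, 3.14].

### API

Orientations are given as a unit quaternion [x, y, z, w].
In Python, from cell import arm gives the robot as it stands. Calls block until the motion is done:
- arm.goto(position, orientation): joint-space move of the TCP to a pose.
- arm.move_l(position, orientation=None, max_speed=0.15, contact_N=None): straight line of the TCP; orientation=None keeps the orientation; max_speed is the mean speed in m/s. With contact_N (N) it stops when the force on the tool has changed by that much, and returns True; else False.
- arm.movej(angles): joint-space move.
- arm.move_gripper(opening): finger opening in m; the grip force is fixed at half the most; returns when the fingers have stopped.
- arm.hold(seconds).
- arm.ik(position, orientation): joint angles nearest the present ones, or None.
- arm.get_state(): the state.
- arm.grab_frame(name): name is "side" or "top" or "wrist"; returns a dict with "frame" (480x640x3 uint8, red, green, blue), "fov_y" (degrees; the focal length in pixels is half the picture's height over the tangent of half this angle, whatever the lens; pixels are square), "cx", "cy" (the principal point, pixels), "eye" and "rotation" of the camera in the world. Camera axes: x right, y down, z forward; pixel columns grow to the right and rows downward; lengths in m; the calibration is good to about 2 mm. A picture is of the moment at which its call begins. There is no depth.
A pose or a line that the arm cannot do raises arm.Unreachable and nothing moves.
- arm.job_done(): hands the job in; it is judged then, once.
The state is a dict: "time_s": time; "q": joint angles; "joint_velocities": joint speeds; "joint_torque": joint torques, N m; "ee_pos": TCP position; "ee_rot": TCP orientation; "contact_force": force on the tool from outside, world axes, zero at the start; "torque": the same for the moment, N m; "width": finger opening in m; "finger_force": force on a finger pad.
Only numpy, scipy, OpenCV 4.12 (cv2) and the standard library are available. Lean on these libraries where they do the work, as an engineer would, in place of code of your own. Each camera call takes 0.05 s, during which the arm holds its last target. There are 200 camera calls.

## Working session

There is one attempt and no reset: what is moved stays moved. The work goes in short steps, each a Python script; the robot and the scene stay as the last script left them, time stands still between calls to the robot, and variables do not carry over. Pictures are saved under pics/ and viewed, at most 10 in all, crops included, and the job is handed in when it is done.

```bash
ls; mkdir -p pics; python3 - <<'E'
from cell import arm
import cv2,pickle
d={}
for n in ("side","top","wrist"):
    f=arm.grab_frame(n); d[n]=f
    cv2.imwrite(f"pics/{n}0.png",f["frame"][:,:,::-1])
    print(n,f["fov_y"],f["cx"],f["cy"],f["eye"],f["rotation"])
pickle.dump(d,open("f0.pkl","wb"))
print(arm.get_state(), arm.grip_point_offset)
E
```

```text
pics
side 50.69737224501389 321.72578458261154 243.4600433901603 [0.23955079 0.70664696 0.55119211] [-0.13054799  0.83123441 -0.53255143  0.09162725]
top 46.348964565300946 318.47724843076696 242.0935607267307 [ 0.36456903 -0.16285252  1.38699825] [ 0.70677628 -0.70423418  0.05061254 -0.04427049]
wrist 70.63980319448669 320.81033726643886 244.9224052625872 [ 0.2918753  -0.47205166  0.37325245] [ 0.82923187 -0.53887342 -0.08111245  0.12413988]
{'time_s': 0.15, 'q': array([-1.15297417e+00,  8.73400293e-02,  1.75347550e-01,  1.65983467e+00,
        3.12462832e-05,  1.57081102e+00]), 'joint_velocities': array([-0.00086912, -0.00183461,  0.0024231 , -0.00063869,  0.00023744,
       -0.00163229]), 'joint_torque': array([ 7.34134283e-04, -5.20762074e+01,  4.65045726e+01,  1.38151986e-02,
        8.12612348e-05,  1.01348229e-05]), 'ee_pos': array([ 0.22310974, -0.50251945,  0.2307586 ]), 'ee_rot': array([ 9.78258727e-01,  2.07387554e-01, -9.16137667e-05, -5.07443796e-04]), 'contact_force': array([-0.05838156, -1.19024266, -0.40882078]), 'torque': array([ 0.02334273,  0.03737194, -0.04895525]), 'finger_force': 0.0, 'width': 0.08556552252598194} 0.0187
```

View pics/side0.png

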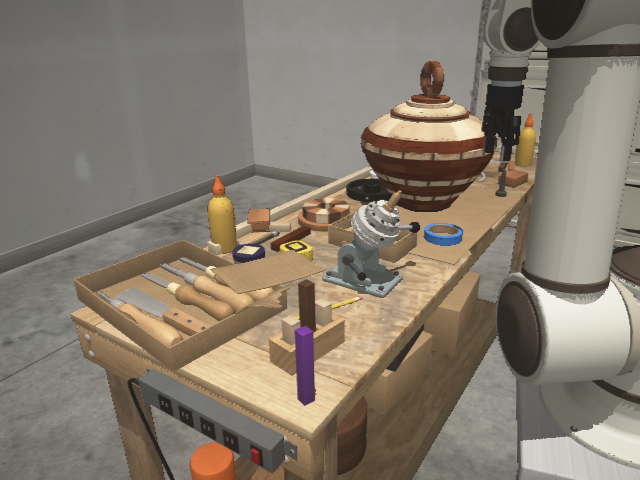

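View pics/top0.png

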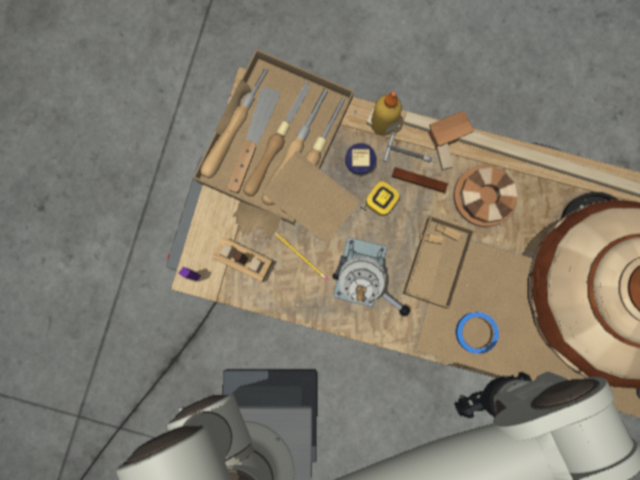

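The side view shows the chuck near (372,235), the dark tall blank at (307,305) in the rack, and the purple decoy at (305,365). The top view shows the chuck at (360,280), lever ball at (405,310), rack at (243,260) and carton at (438,262). Next I'll enlarge these areas.

```bash
python3 - <<'E'
import cv2,pickle,numpy as np
d=pickle.load(open("f0.pkl","rb"))
def crop(n,u0,v0,w,h,s):
    im=cv2.resize(d[n]["frame"][v0:v0+h,u0:u0+w,::-1],None,fx=s,fy=s,interpolation=cv2.INTER_CUBIC)
    for u in range(u0-u0%10+10,u0+w,10):
        cv2.line(im,((u-u0)*s,0),((u-u0)*s,8),(0,0,255),1); cv2.putText(im,str(u),((u-u0)*s-10,18),0,.35,(0,0,255),1)
    for v in range(v0-v0%10+10,v0+h,10):
        cv2.line(im,(0,(v-v0)*s),(8,(v-v0)*s),(0,0,255),1); cv2.putText(im,str(v),(10,(v-v0)*s+4),0,.35,(0,0,255),1)
    return im
a=crop("side",320,185,105,115,5); cv2.imwrite("pics/c1.png",a)
b=crop("top",325,230,90,90,4); c=crop("top",210,235,66,50,4); e=crop("side",265,275,90,100,4)
f=crop("top",400,210,76,100,2)
im=np.zeros((600,800,3),np.uint8)
im[:360,:360]=b; im[370:570,:264]=c; im[:400,370:730]=e; im[400:600,300:452]=f
cv2.imwrite("pics/c2.png",im)
E
```

```text
(no output)
```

View pics/c1.png

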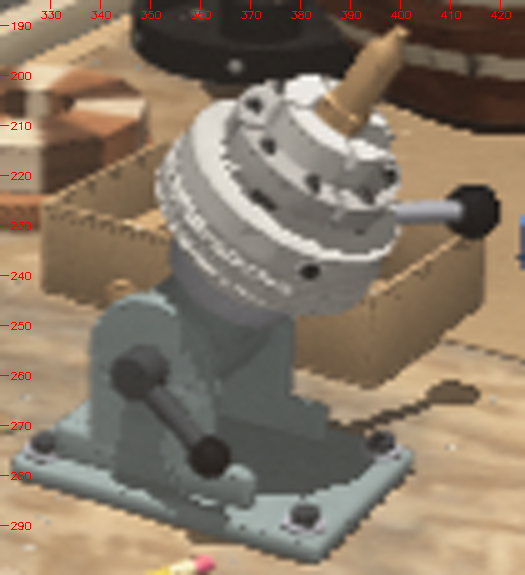

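View pics/c2.png

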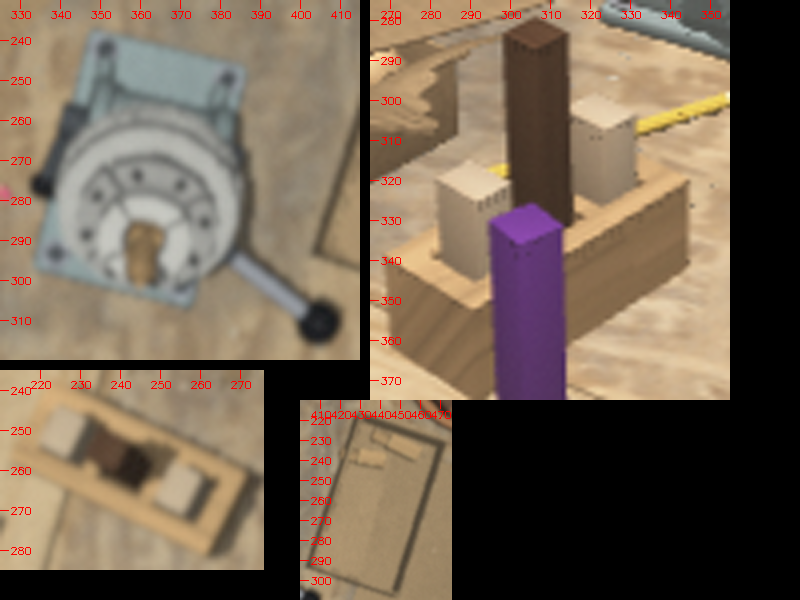

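Side crop: ball centre is at (414.3,226.8), nib tip at (400.5,190.5), blank top centre at (306.6,284). Top crop: ball is at (404.5,310), stub nib near (360,299), blank top near (235.5,254). The empty half of the carton is the lower (near) one. I'll triangulate, then take closer wrist views.

```bash
cat > h.py <<'E'
import numpy as np, cv2, pickle
from scipy.spatial.transform import Rotation as R
from scipy.optimize import least_squares
def proj(f,P):
    P=np.atleast_2d(P); c=R.from_quat(f["rotation"]).inv().apply(P-f["eye"])
    F=f["frame"].shape[0]/2/np.tan(np.radians(f["fov_y"])/2)
    return c[:,:2]/c[:,2:]*F+[f["cx"],f["cy"]]
def ray(f,uv):
    F=f["frame"].shape[0]/2/np.tan(np.radians(f["fov_y"])/2)
    v=np.array([(uv[0]-f["cx"])/F,(uv[1]-f["cy"])/F,1.]); return R.from_quat(f["rotation"]).apply(v)
def onz(f,uv,z): d=ray(f,uv); return f["eye"]+d*(z-f["eye"][2])/d[2]
def tri(obs):
    s=least_squares(lambda p:np.concatenate([proj(f,p)[0]-uv for f,uv in obs]),[.4,0,.1]); return s.x,s.fun
def crop(f,u0,v0,w,h,s):
    im=cv2.resize(f["frame"][v0:v0+h,u0:u0+w,::-1],None,fx=s,fy=s,interpolation=cv2.INTER_CUBIC)
    for u in range(u0-u0%10+10,u0+w,10):
        cv2.putText(im,str(u),((u-u0)*s-10,10),0,.33,(0,0,255),1); cv2.line(im,((u-u0)*s,12),((u-u0)*s,18),(0,0,255),1)
    for v in range(v0-v0%10+10,v0+h,10):
        cv2.putText(im,str(v),(8,(v-v0)*s+4),0,.33,(0,0,255),1); cv2.line(im,(0,(v-v0)*s),(6,(v-v0)*s),(0,0,255),1)
    return im
# chuck frame: yaw psi = heading of horizontal part of chuck x; axis leans 30deg back along -heading
def chuckR(psi):
    return R.from_euler("z",psi)*R.from_euler("y",-np.pi/6)
E
python3 - <<'E'
from h import *
d=pickle.load(open("f0.pkl","rb")); s,t,w=d["side"],d["top"],d["wrist"]
print("ball",tri([(s,(414.3,226.8)),(t,(404.5,310))]))
print("nib",tri([(s,(400.5,190.5)),(t,(359.5,299))]))
print("blank side@.14",onz(s,(306.6,284),.14),"top",onz(t,(235.5,254),.14))
print("short tops",onz(t,(226,251),.085),onz(t,(255,265),.085))
for c in [(240,238),(275,257),(262,281)]: print("rack corner",onz(t,c,.048))
for c in [(428,219),(470,235),(448,307),(405,294)]: print("carton",onz(t,c,.052))
for c in [(349,238),(386,247),(334,297),(373,306)]: print("base",onz(t,c,.01))
T=R.from_quat([9.78258727e-01,2.07387554e-01,-9.16e-05,-5.07e-04]); p=np.array([0.22310974,-0.50251945,0.2307586])
print("cam in tool",T.inv().apply(w["eye"]-p),(T.inv()*R.from_quat(w["rotation"])).as_matrix())
E
```

```text
ball (array([ 0.3816549 , -0.37079233,  0.10199893]), array([-0.53987469, -0.03134605,  0.07204944,  0.53824291]))
nib (array([ 0.40065313, -0.25864972,  0.22364256]), array([-1.3147809 , -0.09396063,  0.2139174 ,  1.34833445]))
blank side@.14 [0.50070058 0.01609954 0.14      ] top [0.50542559 0.01157153 0.14      ]
short tops [0.51859648 0.04157721 0.085     ] [ 0.4860542  -0.02666144  0.085     ]
rack corner [0.55464614 0.01449576 0.048     ]
rack corner [ 0.50895573 -0.07038837  0.048     ]
rack corner [ 0.45126995 -0.04016712  0.048     ]
carton [ 0.60248427 -0.43954983  0.052     ]
carton [ 0.56377064 -0.54017704  0.052     ]
carton [ 0.39096777 -0.48214083  0.052     ]
carton [ 0.4213429  -0.38058851  0.052     ]
base [ 0.56120104 -0.25068716  0.01      ]
base [ 0.53906481 -0.34233743  0.01      ]
base [ 0.4152267  -0.21333828  0.01      ]
base [ 0.39364555 -0.3086297   0.01      ]
cam in tool [ 7.52173590e-02 -9.15941122e-05 -1.42491491e-01] [[ 3.44709209e-04 -9.56011132e-01 -2.93330183e-01]
 [ 9.99999896e-01  2.41768919e-04  3.87193006e-04]
 [-2.99242703e-04 -2.93330286e-01  9.56011116e-01]]
```

```bash
cat >> h.py <<'E'
def frm(y,z):
    y=np.array(y)/np.linalg.norm(y); z=np.array(z)/np.linalg.norm(z); return R.from_matrix(np.c_[np.cross(y,z),y,z])
E
python3 - <<'E'
from h import *
from cell import arm
psi=-.235; C=chuckR(psi); X,Y,Z=C.as_matrix().T
seat=np.array([.4415,-.2685,.151]); ring=seat-.0245*Z
print(np.round(C.as_matrix(),3))
look=seat+.125*Z
def test(n,p,o):
    for a in (o,o*R.from_euler("z",np.pi)):
        q=arm.ik(p,a.as_quat()); print(n,None if q is None else np.round(q,2))
test("look",look,frm(-Y,-Z))
for th in (-115,-70,-25,-105):
    t=np.radians(th); er=np.cos(t)*X+np.sin(t)*Y; et=np.cross(Z,er)
    test(th,ring+.125*er-.019*Z,frm(-et,-Z))
test("stub",seat+.042*Z,frm(-Y,-Z))
test("blank chuckY",seat+.081*Z,frm(-Y,-Z)); test("blank chuckX",seat+.081*Z,frm(X,-Z))
rx=np.array([.88,-.474,0]); test("rack",[.503,.013,.09],frm(rx,[0,0,-1]))
arm.goto(look,frm(-Y,-Z).as_quat()); arm.hold(.2)
f=arm.grab_frame("wrist"); pickle.dump(f,open("f1.pkl","wb"))
cv2.imwrite("pics/w1.png",f["frame"][:,:,::-1]); print(arm.get_state()["time_s"])
print(proj(f,[seat,seat+.084*Z,ring]))
E
```

```text
[[ 0.842  0.233 -0.486]
 [-0.202  0.973  0.116]
 [ 0.5    0.     0.866]]
look [-0.74 -0.61 -0.43  1.29  0.24  2.7 ]
look [-0.74 -0.61 -0.43  1.29  0.24 -0.45]
-115 [-0.93 -0.36 -0.6   0.91  0.33 -1.76]
-115 [-0.93 -0.36 -0.6   0.91  0.33  1.38]
-70 [-0.83 -0.21 -0.39  0.94  0.28 -2.45]
-70 [-0.83 -0.21 -0.39  0.94  0.28  0.69]
-25 [-0.66 -0.17 -0.3   0.96  0.21 -3.08]
-25 [-0.66 -0.17 -0.3   0.96  0.21  0.06]
-105 [-0.92 -0.31 -0.55  0.92  0.32 -1.92]
-105 [-0.92 -0.31 -0.55  0.92  0.32  1.22]
stub [-0.68 -0.55 -0.54  1.11  0.22  2.75]
stub [-0.68 -0.55 -0.54  1.11  0.22 -0.4 ]
blank chuckY [-0.71 -0.58 -0.49  1.19  0.23  2.72]
blank chuckY [-0.71 -0.58 -0.49  1.19  0.23 -0.42]
blank chuckX [-0.71 -0.58 -0.49  1.19  0.23  1.15]
blank chuckX [-0.71 -0.58 -0.49  1.19  0.23 -1.99]
rack [ 0.03 -0.03 -0.22  1.38  0.    2.09]
rack [ 0.03 -0.03 -0.22  1.38  0.   -1.05]
1.525
[[320.18229969 236.80147636]
 [319.89590688 275.93788405]
 [320.23705287 229.31929531]]
```

View pics/w1.png

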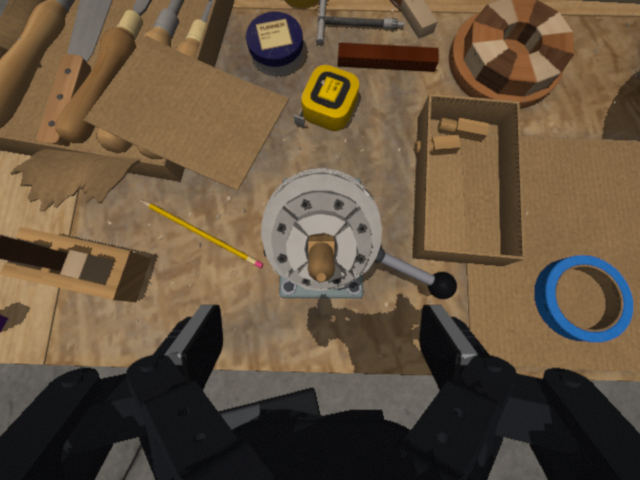

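The wrist view shows the chuck at about (322,235), stub at (321,265), ball at (443,285), the carton at right with old stubs at its far end, and the rack at far left. I'll crop the chuck for a precise fit.

```bash
python3 - <<'E'
from h import *
f=pickle.load(open("f1.pkl","rb")); cv2.imwrite("pics/w1c.png",crop(f,258,160,200,145,4))
E
```

```text
(no output)
```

View pics/w1c.png

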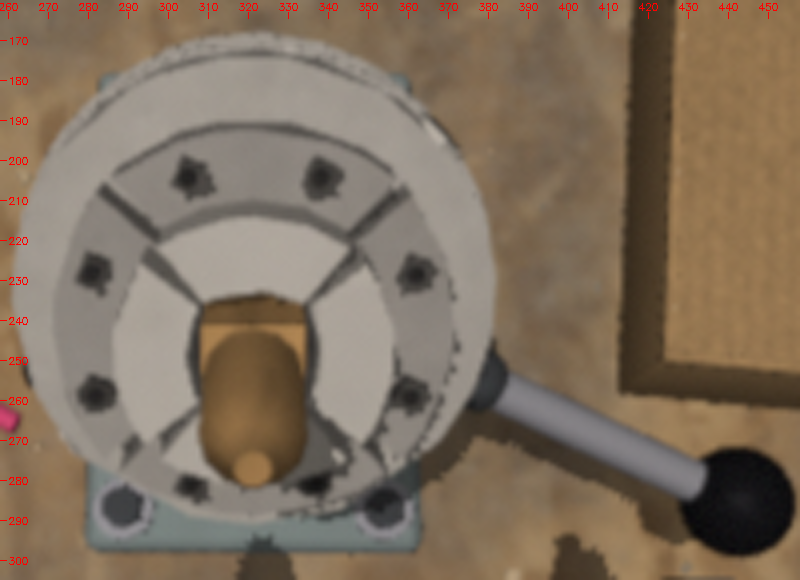

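Crop: jaw-top centre is about (321.6,249.2) at 36 mm above the face, ball (442.5,285.3), nib end (321,277). The base front edge is level from (280,296.5) to (362,297.5). I'll fit the chuck pose to all views.

```bash
python3 - <<'E'
from h import *
d=pickle.load(open("f0.pkl","rb")); s,t=d["side"],d["top"]; w=pickle.load(open("f1.pkl","rb"))
a,b=onz(w,(280,296.5),.01),onz(w,(362,297.5),.01); print("base psi",np.arctan2(-(a-b)[0],(a-b)[1]))
obs=[(w,(321.6,249.2),"j",1),(w,(442.5,285.3),"b",1),(s,(414.3,226.8),"b",1),(t,(404.5,310),"b",1),(w,(321,277),"n",.4),(s,(400.5,190.5),"n",.6),(t,(359.5,299),"n",.5)]
def res(p,full=0):
    C=chuckR(p[3]); Z=C.apply([0,0,1]); seat=p[:3]
    P=dict(j=seat+.036*Z,n=seat+.083*Z,b=seat-.0245*Z+.125*C.apply([np.cos(p[4]),np.sin(p[4]),0]))
    r=[wt*(proj(f,P[k])[0]-uv)/ (2 if f is t else 1) for f,uv,k,wt in obs]
    return np.concatenate(r+[[(p[3]+.235)*60]])
o=least_squares(res,[.4415,-.2685,.151,-.235,-2.0]); print(o.x,np.degrees(o.x[4]),o.x[4]+np.radians(85)); print(o.fun.round(1))
np.save("chuck.npy",o.x)
for c in [(428,98),(519,103),(521,262),(415,258)]: print("carton",onz(w,c,.052))
E
```

```text
base psi -0.24747116250997836
[ 0.44147346 -0.26974694  0.15152147 -0.23802598 -2.01831331] -115.64083413656404 -0.5347834412405161
[ 0.1  0.7 -0.4  0.  -0.3 -0.6  0.2  0.3  0.3 -0.9 -0.9 -0.1  0.2  0.3
 -0.2]
carton [ 0.6071905  -0.44511455  0.052     ]
carton [ 0.57429243 -0.55204699  0.052     ]
carton [ 0.3865474  -0.48262978  0.052     ]
carton [ 0.41808107 -0.37038974  0.052     ]
```

```bash
cat >> h.py <<'E'
p_=np.load("chuck.npy"); C=chuckR(p_[3]); X,Y,Z=C.as_matrix().T; seat=p_[:3]; ring=seat-.0245*Z
def lev(val,up=0.,rad=.125):
    t=val-np.radians(85); er=np.cos(t)*X+np.sin(t)*Y; et=np.cross(Z,er)
    return ring+rad*er+(up-.019)*Z, frm(-et,-Z).as_quat()
E
python3 - <<'E'
from h import *
from cell import arm
v0=p_[4]+np.radians(85)
F=lambda: (np.round(arm.get_state()["contact_force"],1),round(arm.get_state()["time_s"],2))
arm.move_gripper(.05)
arm.goto(*lev(v0,.07)); print(F())
print(arm.move_l(*lev(v0),max_speed=.15,contact_N=8),F())
arm.move_gripper(.033); print(arm.get_state()["width"],F())
n=9
for v in np.linspace(v0,1.0,n+1)[1:]:
    h=arm.move_l(*lev(v),max_speed=.15,contact_N=15); print(round(v,2),h,F())
    if h: break
arm.move_gripper(.05)
arm.move_l(*lev(v,.08),max_speed=.2); print(F(),arm.get_state()["q"][5])
f=arm.grab_frame("side"); pickle.dump(f,open("f2.pkl","wb")); cv2.imwrite("pics/s2.png",crop(f,320,175,110,100,5))
E
```

```text
(array([-0.4, -0.4,  0.1]), 5.7)
False (array([ 0.6,  0.3, -0.1]), 6.32)
0.03302591657250876 (array([-0.7, -0.2,  0.5]), 6.62)
-0.36 False (array([-0.4,  0.2,  0.3]), 6.94)
-0.19 False (array([0.2, 0.5, 0.4]), 7.26)
-0.02 False (array([ 0.1, -0.4, -0.2]), 7.58)
0.15 False (array([-0.3, -0.1, -0.6]), 7.89)
0.32 False (array([ 0.7,  0.1, -0. ]), 8.21)
0.49 False (array([0.2, 0.1, 0.6]), 8.53)
0.66 False (array([ 0.1,  0.7, -0.2]), 8.84)
0.83 False (array([ 0.9, -0.4,  0.2]), 9.16)
1.0 False (array([ 0. , -0.1,  0.6]), 9.47)
(array([ 0.2,  0.6, -1.1]), 10.33) -3.0701157240678074
```

View pics/s2.png

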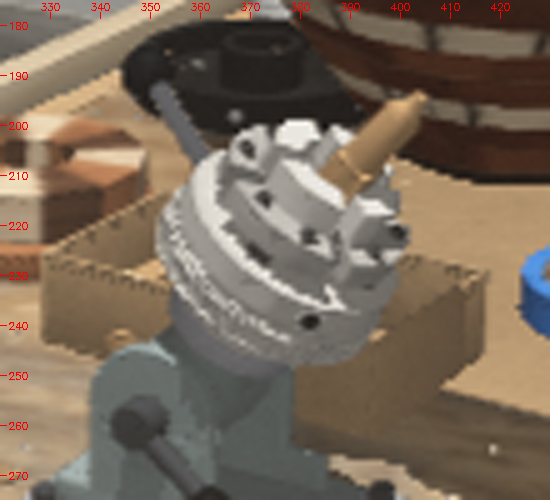

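The side view shows the lever swung away with its ball near (352,193). The jaws are open and the stub rests against the near jaw, nib at (404,194). Next: grab the stub and bin it.

```bash
python3 - <<'E'
from h import *
from cell import arm
F=lambda: (np.round(arm.get_state()["contact_force"],1),round(arm.get_state()["time_s"],2))
o=frm(Y,-Z).as_quat(); g=seat+.042*Z-.0045*X
arm.move_l(lev(1.0,.16)[0],max_speed=.3)
arm.goto(g+.075*Z,o)
print(arm.move_l(g,max_speed=.15,contact_N=6),F())
arm.move_gripper(0.0); print("w",arm.get_state()["width"],arm.get_state()["finger_force"])
arm.move_l(g+.075*Z,max_speed=.15); print("w",arm.get_state()["width"],F())
D=chuckR(-.37); Xd,Yd,Zd=D.as_matrix().T
foot=np.array([.4965,-.4625,.014])+np.r_[Xd[:2]/.866*0.0,0]
od=frm(Yd,-Zd).as_quat(); t=foot+.042*Zd
arm.goto(t+[0,0,.13],od); 
print(arm.move_l(t,max_speed=.2,contact_N=6),F())
f=arm.grab_frame("side"); cv2.imwrite("pics/s3.png",f["frame"][:,:,::-1])
arm.move_gripper(.04); arm.hold(.3)
arm.move_l(t+.10*Zd,max_speed=.25)
f=arm.grab_frame("wrist"); cv2.imwrite("pics/w3.png",f["frame"][:,:,::-1]); print(F())
E
```

```text
False (array([0.9, 1.2, 0.5]), 13.72)
w 0.01598422587109441 58.665074374875985
w 0.01571374605961056 (array([-0.1,  0.4, -0.6]), 14.77)
False (array([-0.2,  0. ,  0.4]), 16.49)
(array([-1.3,  0.8, -0.3]), 17.8)
```

View pics/w3.png

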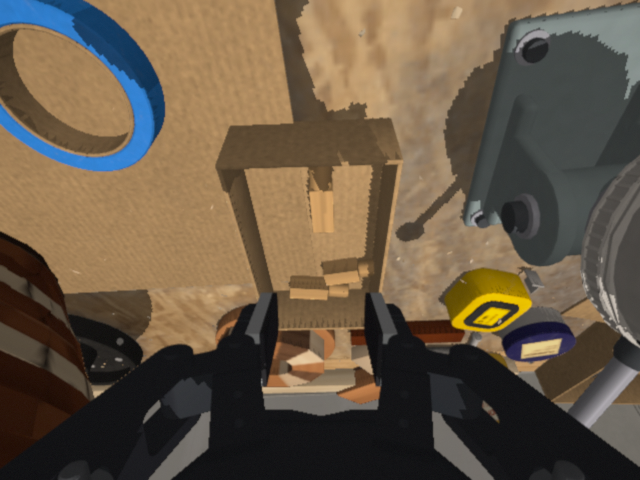

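The stub lies flat in the carton's empty half (320,205), away from the old stubs at (330,285). Now I'll look at the rack.

```bash
python3 - <<'E'
from h import *
from cell import arm
st=arm.get_state(); p=st["ee_pos"].copy(); p[2]=.38; p[0]-=.06
rx=np.array([.88,-.474,0]); o=frm(-rx,[0,0,-1]).as_quat()
arm.goto(p,st["ee_rot"]); 
m=np.array([.42,-.20,.38]); arm.goto(m,o)
arm.goto([.503,.014,.235],o); arm.move_gripper(.07); arm.hold(.2)
f=arm.grab_frame("wrist"); pickle.dump(f,open("f4.pkl","wb")); print(arm.get_state()["time_s"],arm.get_state()["q"].round(2))
uv=proj(f,[[.503,.014,.14]])[0]; print(uv)
u0,v0=int(uv[0])-80,int(uv[1])-70
cv2.imwrite("pics/w4.png",crop(f,u0,v0,160,120,5))
E
```

```text
21.4417 [ 0.03 -0.02  0.07  1.66 -0.   -1.05]
[321.13431703 247.09389745]
```

View pics/w4.png

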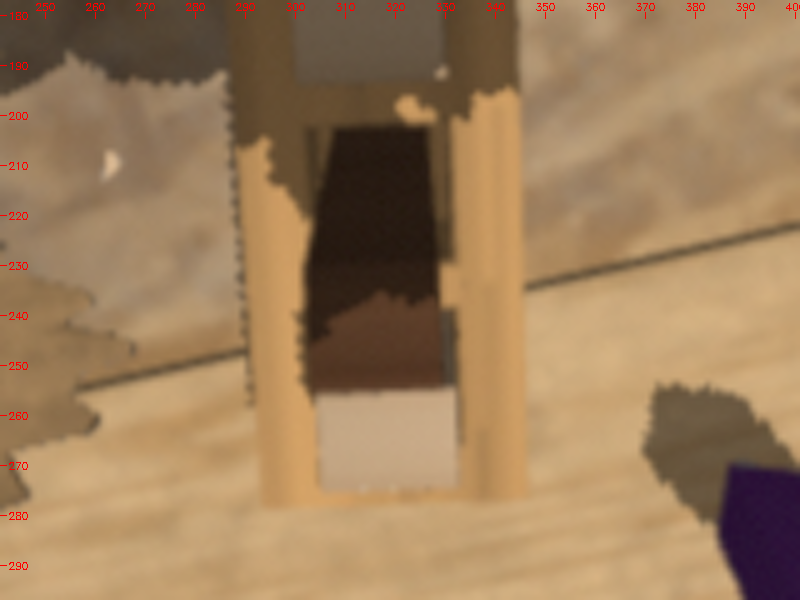

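The crop shows the blank's top face from u 302 to 329 and v 230 to 254.5, with the near short blank below it (305–332, 255–275). The purple stick is well away at (390,280).

```bash
python3 - <<'E'
from h import *
f=pickle.load(open("f4.pkl","rb"))
rx=np.array([.88,-.474,0]); ry=np.array([.474,.88,0])
P={k:onz(f,k,.14) for k in [(302,254.3),(329,254.3),(302.5,230),(328.5,230),(315.5,254.3)]}
for k,p in P.items(): print(k,p.round(4),"rx,ry",(p@rx).round(4),(p@ry).round(4))
s0=pickle.load(open("f0.pkl","rb"))["side"]
for uv in [(298.3,284.3),(307.5,280.5),(314.8,284.3),(306.3,287.5)]: p=onz(s0,uv,.14); print("side",p.round(4),(p@rx).round(4),(p@ry).round(4))
for k in [(345,200),(346,278),(290,215),(293,278)]:
    p=onz(f,k,.048); print("rack",p.round(4),(p@rx).round(4),(p@ry).round(4))
for k in [(305,274.5),(332,274.5),(305,255),(332,255)]:
    p=onz(f,k,.085); print("short",p.round(4),(p@rx).round(4),(p@ry).round(4))
E
```

```text
(302, 254.3) [0.5181 0.0122 0.14  ] rx,ry 0.4502 0.2563
(329, 254.3) [0.5005 0.0217 0.14  ] rx,ry 0.4302 0.2563
(302.5, 230) [ 0.5087 -0.0038  0.14  ] rx,ry 0.4495 0.2378
(328.5, 230) [0.4922 0.0051 0.14  ] rx,ry 0.4307 0.2378
(315.5, 254.3) [0.5093 0.017  0.14  ] rx,ry 0.4402 0.2563
side [0.5136 0.0211 0.14  ] 0.4419 0.262
side [0.5034 0.0043 0.14  ] 0.4409 0.2424
side [0.4873 0.0131 0.14  ] 0.4226 0.2425
side [0.4972 0.0273 0.14  ] 0.4246 0.2597
rack [0.4733 0.0081 0.048 ] 0.4127 0.2315
rack [0.5099 0.0819 0.048 ] 0.4099 0.3138
rack [ 0.5282 -0.0044  0.048 ] 0.4669 0.2464
rack [0.5589 0.0556 0.048 ] 0.4655 0.3138
short [0.5371 0.0457 0.085 ] 0.451 0.2948
short [0.515  0.0576 0.085 ] 0.4259 0.2948
short [0.5278 0.029  0.085 ] 0.4507 0.2757
short [0.5061 0.0407 0.085 ] 0.4261 0.2757
```

```bash
python3 - <<'E'
from h import *
from cell import arm
F=lambda: (np.round(arm.get_state()["contact_force"],1),round(arm.get_state()["time_s"],2))
rx=np.array([.88,-.474,0]); ry=np.array([.474,.88,0]); o=frm(-rx,[0,0,-1]).as_quat()
g=rx*.4402+ry*.247; g[2]=.090
arm.move_l(g+[0,0,.07],max_speed=.15)
print(arm.move_l(g,max_speed=.12,contact_N=6),F())
arm.move_gripper(0.); print("w",arm.get_state()["width"],F())
arm.move_l(g+[0,0,.15],max_speed=.2)
oc=frm(-X,-Z).as_quat()
t=seat+.080*Z
arm.goto(t+.085*Z,oc); arm.hold(.3); print("w",arm.get_state()["width"],F(),arm.get_state()["q"].round(2))
d={n:arm.grab_frame(n) for n in ("side","top","wrist")}; pickle.dump(d,open("f5.pkl","wb"))
s=d["side"]; foot=t+.085*Z-.080*Z
print("pred foot,top side",proj(s,[foot,foot+.13*Z,seat]),"top",proj(d["top"],[foot,foot+.13*Z,seat]))
a=crop(s,330,120,115,118,5)
b=crop(d["wrist"],200,100,240,190,1)
im=np.zeros((600,800,3),np.uint8); im[:590,:575]=a; im[:190,560:800]=b; 
c=crop(d["top"],320,235,70,80,3); im[200:440,580:790]=c
cv2.imwrite("pics/s5.png",im)
E
```

```text
False (array([0.2, 1.1, 0. ]), 22.82)
w 0.019525708476008718 (array([0.8, 0.9, 3.7]), 23.33)
w 0.019231121106498758 (array([-0.3,  0.1,  0. ]), 25.69) [-0.77 -0.62 -0.36  1.37  0.26 -2.04]
pred foot,top side [[399.55973115 189.55246501]
 [435.0959698  137.04396057]
 [379.15166559 219.70751355]] top [[360.29605697 300.56214118]
 [357.31287925 333.0035595 ]
 [361.9328755  282.76209046]]
```

```bash
python3 - <<'E'
from h import *
from cell import arm
F=lambda: (np.round(arm.get_state()["contact_force"],1),round(arm.get_state()["time_s"],2))
oc=frm(-X,-Z).as_quat(); t=seat+.080*Z
print(arm.move_l(t+.040*Z,oc,max_speed=.15,contact_N=5),F())
h=arm.move_l(t-.006*Z,oc,max_speed=.04,contact_N=5)
e=arm.get_state()["ee_pos"]-t; print(h,F(),"off mm X,Y,Z",(e@np.c_[X,Y,Z]*1000).round(1))
E
```

```text
True (array([-0.2,  0.3, -1.4]), 26.05)
True (array([-2. , -0.7,  3.8]), 27.72) off mm X,Y,Z [ 0.2 -0.1  1.4]
```

The foot met the face within 1.4 mm of the estimate, so it is well inside the jaws. Next: release gently, withdraw and close the lever.

```bash
python3 - <<'E'
from h import *
from cell import arm
F=lambda: (np.round(arm.get_state()["contact_force"],1),round(arm.get_state()["time_s"],2))
for w in (.03,.045,.06,.085): arm.move_gripper(w); 
arm.hold(.2); p=arm.get_state()["ee_pos"]
arm.move_l(p+.09*Z,max_speed=.12); print(F())
d={n:arm.grab_frame(n) for n in ("side","wrist")}; pickle.dump(d,open("f6.pkl","wb"))
for n,f in d.items():   # dark-brown blob = blank
    im=f["frame"].astype(int); m=((im[...,0]-im[...,2]>12)&(im.sum(2)<230)).astype(np.uint8)
    k,l,s,c=cv2.connectedComponentsWithStats(m)
    for i in np.argsort(-s[1:,4])[:6]+1: print(n,s[i],c[i].round())
for dx,t in ((0,"centred"),(-.0225,"leaning")): print(t,proj(d["side"],[seat+.036*Z,seat+.13*Z+dx*X]).round(1).tolist())
cv2.imwrite("pics/s6.png",crop(d["side"],330,130,130,118,4))
E
```

```text
(array([-0.4, -0.1, -0.2]), 30.06)
side [ 323  308  185  172 6875] [399. 425.]
side [ 361  127  133   88 5388] [420. 172.]
side [ 516  309   86   86 2683] [564. 346.]
side [433 300  63  87 729] [467. 335.]
side [232 447  29  33 475] [246. 465.]
side [136 407  29  73 414] [152. 451.]
wrist [ 289   74  217  106 6573] [429. 142.]
wrist [ 303  215   78   77 3341] [344. 254.]
wrist [ 226    0  139   96 2908] [257.  33.]
wrist [ 273    0  113  107 1889] [367.  56.]
wrist [ 140  249   26  108 1847] [151. 302.]
wrist [ 103  171   78   54 1645] [149. 201.]
centred [[387.6, 207.3], [411.2, 172.3]]
leaning [[387.6, 207.3], [420.3, 179.4]]
```

```bash
python3 - <<'E'
from h import *
from cell import arm
def S(v):
    s=arm.get_state(); t=v-np.radians(85); et=-np.sin(t)*X+np.cos(t)*Y
    e=s["ee_pos"]-ring; val=np.arctan2(e@Y,e@X)+np.radians(85)
    return "tangF %.1f |F| %.1f val %.3f t %.2f"%(s["contact_force"]@et,np.linalg.norm(s["contact_force"]),val,s["time_s"])
arm.goto(*lev(.98,.17)); arm.move_gripper(.05)
print(arm.move_l(*lev(.98),max_speed=.15,contact_N=8),S(1.))
arm.move_gripper(.033); print(arm.get_state()["width"],S(1.))
for v in np.linspace(.98,-.2,9)[1:]:
    h=arm.move_l(*lev(v),max_speed=.1,contact_N=14); print(v.round(2),h,S(v))
    if h: break
if not h:
    for v in np.arange(-.24,-.62,-.04):
        h=arm.move_l(*lev(v),max_speed=.015,contact_N=9); print(v.round(2),h,S(v))
        if h: break
arm.hold(.3); print(S(v))
E
```

```text
False tangF 0.1 |F| 0.2 val 0.981 t 32.87
0.03304089245293748 tangF 0.0 |F| 0.6 val 0.980 t 33.17
0.83 False tangF 0.3 |F| 1.3 val 0.831 t 33.51
0.68 False tangF -0.5 |F| 0.9 val 0.687 t 33.84
0.54 False tangF 0.3 |F| 0.3 val 0.540 t 34.17
0.39 False tangF -0.0 |F| 0.5 val 0.393 t 34.51
0.24 False tangF 0.8 |F| 0.8 val 0.246 t 34.84
0.09 False tangF 0.6 |F| 0.7 val 0.099 t 35.17
-0.05 False tangF -0.0 |F| 0.9 val -0.048 t 35.51
-0.2 False tangF 0.1 |F| 0.9 val -0.195 t 35.84
-0.24 False tangF 1.5 |F| 1.7 val -0.238 t 36.33
-0.28 False tangF 0.9 |F| 1.1 val -0.283 t 36.81
-0.32 False tangF 0.6 |F| 1.0 val -0.323 t 37.29
-0.36 False tangF 0.4 |F| 0.5 val -0.362 t 37.77
-0.4 False tangF 0.8 |F| 0.8 val -0.402 t 38.26
-0.44 False tangF 1.5 |F| 1.7 val -0.441 t 38.74
-0.48 False tangF 2.7 |F| 3.0 val -0.481 t 39.23
-0.52 False tangF 2.7 |F| 3.4 val -0.521 t 39.71
-0.56 False tangF 3.7 |F| 4.5 val -0.559 t 40.19
-0.6 False tangF 4.9 |F| 5.6 val -0.598 t 40.67
tangF 4.4 |F| 5.5 val -0.598 t 40.98
```

```bash
python3 - <<'E'
from h import *
from cell import arm
s=arm.get_state(); print(s["width"],s["finger_force"],s["contact_force"].round(1),s["torque"].round(2))
d={n:arm.grab_frame(n) for n in ("side","wrist","top")}; pickle.dump(d,open("f7.pkl","wb"))
print("side ball pred", proj(d["side"],[lev(v)[0]+.019*Z for v in (-.35,-.45,-.6)]).round(1).tolist(), "blank top",proj(d["side"],[seat+.13*Z,seat]).round(1).tolist())
print("wrist", proj(d["wrist"],[lev(v)[0]+.019*Z for v in (-.35,-.45,-.6)]+[seat+.13*Z,seat+.036*Z]).round(0).tolist())
im=np.zeros((600,800,3),np.uint8)
im[:560,:440]=crop(d["side"],340,150,110,140,4)
im[:270,440:800]=cv2.resize(d["wrist"]["frame"][:,:,::-1],(360,270),interpolation=cv2.INTER_AREA)
im[280:600,450:770]=crop(d["top"],325,245,80,80,4)
cv2.imwrite("pics/s7.png",im)
E
```

```text
0.0330298236957267 2.403592988848686 [ 5.3 -1.4  0.6] [-0.14 -0.61  0.08]
side ball pred [[408.0, 219.2], [411.4, 222.9], [415.8, 228.8]] blank top [[411.2, 172.3], [379.2, 219.7]]
wrist [[248.0, 338.0], [277.0, 332.0], [322.0, 330.0], [322.0, 2533.0], [321.0, 734.0]]
```

View pics/s7.png

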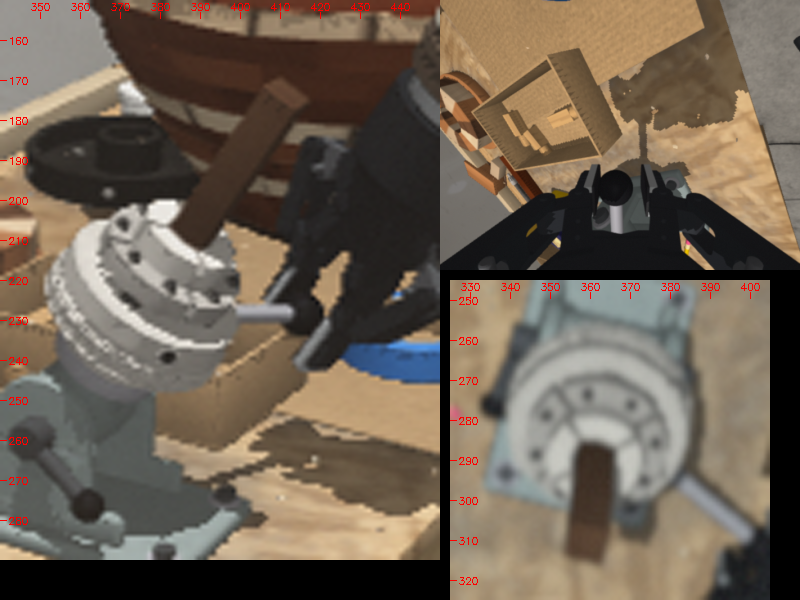

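The picture shows the blank standing square in the jaws, top centre at (411,173) against a predicted (411.2,172.3). The ball is between the fingers and the jaws have closed on the wood. I'll press on to about 8–9 N.

```bash
python3 - <<'E'
from h import *
from cell import arm
def tf(v):
    t=v-np.radians(85); et=-np.sin(t)*X+np.cos(t)*Y; a=[]
    for _ in range(4): arm.hold(.04); a.append(arm.get_state()["contact_force"]@et)
    return np.mean(a)
v=-.6
while v>-.9:
    v-=.03; arm.move_l(*lev(v),max_speed=.015,contact_N=6); F=tf(v); print(round(v,2),F.round(1))
    if F>8.7: break
arm.hold(.4); print(tf(v),arm.get_state()["time_s"])
w=arm.grab_frame("wrist"); pickle.dump(w,open("f8.pkl","wb"))
im=w["frame"].astype(int)[290:380,200:440]; m=(im.max(2)<45); print("dark ball cols",np.where(m[35:55].mean(0)>.8)[0][[0,-1]]+200)
print(proj(w,[lev(x)[0]+.019*Z for x in (v,v+.05,v+.1)]).round(0).tolist())
E
```

```text
-0.63 5.5
-0.66 6.2
-0.69 7.0
-0.72 7.2
-0.75 8.4
-0.78 9.5
8.967496057056833 45.0917
dark ball cols [243 399]
[[324.0, 329.0], [309.0, 329.0], [294.0, 330.0]]
```

```bash
python3 - <<'E'
from h import *
from cell import arm
arm.move_gripper(.055)
arm.move_l(lev(-.76,.10)[0],max_speed=.15)
q,o=lev(-.76,.10); arm.move_l(q+[0,-.08,.06],max_speed=.2); arm.hold(.5)
s=arm.grab_frame("side"); a=pickle.load(open("f7.pkl","rb"))["side"]
g=lambda f:cv2.cvtColor(f["frame"],cv2.COLOR_RGB2GRAY).astype(np.float32)
for n,(u,v,w,h) in dict(blank=(385,165,35,45),chuck=(350,200,35,45)).items():
    A=g(a)[v-8:v+h+8,u-8:u+w+8]; B=g(s)[v:v+h,u:u+w]
    r=cv2.matchTemplate(A,B,cv2.TM_CCOEFF_NORMED); _,m,_,l=cv2.minMaxLoc(r); print(n,m,l[0]-8,l[1]-8)
# ball in side view: dark blob
im=s["frame"][205:250,395:435].astype(int); k=im.max(2)<50; ys,xs=np.where(k); print("ball",xs.mean()+395,ys.mean()+205,k.sum())
for x in (-.4,-.5,-.6,-.7,-.8): print(x,proj(s,lev(x)[0]+.019*Z).round(1))
print(arm.get_state()["time_s"],arm.get_state()["contact_force"].round(1),[proj(s,seat+.13*Z)])
E
```

```text
blank 0.9071783423423767 0 0
chuck 0.9813477396965027 0 0
ball 413.99236641221376 215.98473282442748 131
-0.4 [[409.7 221. ]]
-0.5 [[412.9 224.9]]
-0.6 [[415.8 228.8]]
-0.7 [[418.3 232.7]]
-0.8 [[420.4 236.7]]
47.5 [ 0.1 -0.1 -0.1] [array([[411.22201222, 172.32022658]])]
```

```bash
python3 - <<'E'
from h import *
from cell import arm
s=arm.grab_frame("side"); t=arm.grab_frame("top")
for n,f,(u0,v0,u1,v1) in (("side",s,(385,200,445,255)),("top",t,(380,285,425,330))):
    im=f["frame"][v0:v1,u0:u1].astype(int); k=(im.max(2)<55).astype(np.uint8)
    c=cv2.connectedComponentsWithStats(k)
    for i in range(1,c[0]):
        if c[2][i,4]>20: print(n,c[2][i]+[u0,v0,0,0,0],c[3][i]+[u0,v0])
    if n=="side": print("\n".join("".join(" .:#"[min(3,(255-x)//60)] for x in r) for r in im.max(2)))
print(proj(t,[lev(x)[0]+.019*Z for x in (-.35,-.5,-.6,-.75)]).round(1).tolist())
E
```

```text
side [391 200  54  12 242] [414.23966942 205.73553719]
side [406 217  10  11  72] [411.19444444 221.86111111]
::################################::::::::::::###::::#####:#
::##########################################################
:###########################################################
############################################################
############################################################
###########::###############################################
###########...:#############################################
##########.......:##########################################
#########:  .......:########################################
:########:::..........:####################################.
.:######:::::............:###############################...
  ::###:::::.... ............:#######################.......
   .::::::::::..............................................
    . .:::::::..............................................
.       .::::...............................................
::.  .    .::...............................................
::::...    ...
[... 1783 characters left out ...]
::::.......................:::::
::::::...:...::::::::::::::::::.............................
::::.........:::::::::::::::::..............................
::..:....:.:::::::::::::::::................................
:::.:....:.::::::::::::::::.................................
:::::::..:::::::::::::::::..................................
::::::::::::::::::::::::....................................
:::::::::::::::::::::::.......  ..   .......................
:::::::::::::::::::::::.::....       .......................
::::::::::::::::::::::......::.....   ......................
top [404 302   9   9  59] [408.3559322  305.57627119]
[[410.8, 303.4], [406.0, 309.4], [402.3, 313.0], [396.1, 317.7]]
```

```bash
python3 - <<'E'
from cell import arm
arm.hold(.5); print(arm.job_done(), arm.get_state()["time_s"])
E
```

```text
the job is handed in; nothing more can be done
the job is handed in; nothing more can be done
```

I've handed the job in: the stub is in the scrap carton, and the tall blank stands square and centred in the closed jaws. I pressed the lever on with about 9 N and the ring settled at about -0.43, past where the jaws meet the wood; I did not test the grip by pulling on the blank. The arm was clear of everything at about 48 s.

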